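# Lock a gang of copper blanks in the filing frame with a wedge

## Task

Four copper box-section blanks stand loosely in the filing frame; lock them for filing with the dark wooden wedge. Only the wedge's thin end stands out of the rack: draw it out by that end, put it down and let go clear of the rack, then take it again by its thick tail, set it thin end first into the gap between the last blank and the slanted batten, standing on the frame's floor, and drive it firmly home by pushing lengthwise until the row is closed up, the sprung fence behind it is clearly pushed back and all is jammed tight. Leave the wedge in place and the blanks standing level, and do not disturb anything else on the bench, nor the similar parallel block beside the wedge.

Things in the scene. Friction and masses are not known exactly. Their poses are not given: they have to be found in the camera images.
- wedge: Dark hardwood wedge, 0.15 kg, 160 mm long (x), 50 tall, on edge; origin: underside, mid-length, centreline of the tail. Tail x -80 to -40, y +-16 mm, parallel. Then its -y face slopes in by 0.15 (0.149 rad) to the blunt tip at x +80 (y +2 to +16); the +y face y = +16 is straight. At the start the tail is sunk in a rack slot, about 70 mm of the tip end stands out.
- wedge_tip (a point): Middle of the wedge's blunt tip face (14 mm thick), 25 mm above its underside. Tip first, it fits the gap with its straight face against blank 4 and its slope against the batten; friction (about 0.3) keeps it jammed once driven. Going in, it runs along the batten (0.15 mm sideways per mm) and shoves the row towards the fence.
- wedge_tail (a point): Point on the centreline of the wedge's tail, 20 mm from its end and 30 mm above its underside; axes as the wedge's.
- frame: Fixed wooden filing frame: board 230 (x) x about 220 (y) x 12 mm, floor at z +12; origin under its centre. Sprung fence along +y, back rail (face x +100, 30 tall). The blanks stand between, along x, about x -6 to +94, some 5 mm slack in all. Gap between blank 4 and batten, open to -x onto the bare apron (x -115 to -6 mm).
- fence (a joint): How far the sprung metal fence is pushed back towards the frame's +y, in m: 0 at rest to 0.006 at its stop, 5 N per mm. Its face is 110 mm long, 36 tall, at frame y +85 mm at rest. It stays pushed back once the wedge has jammed.
- batten: Metal batten 105 x 25 x 40 mm fixed on the frame's floor, place varies. Origin: bottom of its gap-side corner at the mouth (frame x -5). Gap face along its own +x, 0.149 rad from the frame's x: the gap narrows inwards; metal on its -y side. Mouth 16 to 24 mm wide at first. The row closes at about 3 to 5 N of push, then the fence gives: push on to 12-18 N; tip then 50 to 115 mm in.
- bar1: Copper-coloured box-section blank 1 of 4 (1 is next to the fence, 4 next to the gap; with the row closed up its free side is at frame y -11 mm): 100 mm long (x), 24 wide (y), 45 tall, about 0.23 kg, loose. Origin: centre of its underside.
- bar2: Copper-coloured box-section blank 2 of 4 (1 is next to the fence, 4 next to the gap; with the row closed up its free side is at frame y -11 mm): 100 mm long (x), 24 wide (y), 45 tall, about 0.23 kg, loose. Origin: centre of its underside.
- bar3: Copper-coloured box-section blank 3 of 4 (1 is next to the fence, 4 next to the gap; with the row closed up its free side is at frame y -11 mm): 100 mm long (x), 24 wide (y), 45 tall, about 0.23 kg, loose. Origin: centre of its underside.
- bar4: Copper-coloured box-section blank 4 of 4 (1 is next to the fence, 4 next to the gap; with the row closed up its free side is at frame y -11 mm): 100 mm long (x), 24 wide (y), 45 tall, about 0.23 kg, loose. Origin: centre of its underside.
- rack: Fixed block with two slots open at the top and at +x; origin under its centre; walls 45 mm tall, x -67 to +55 mm, y +-83 mm. Slots at y +40 and -40 mm, 42 mm wide, floor = bench, end wall face at x = -55 mm. Wedge and parallel spacer stand in them, outer ends towards +x; which is in which slot differs.
- hammer: Bystander: hammer 280 mm long lying on the bench.
- file: Bystander: flat file with wooden handle, 330 mm long, lying.
- mug: Bystander: copper mug, 80 mm across, 85 tall.
- bowl: Bystander: copper bowl, 130 mm across, 55 tall.
- candlestick: Bystander: brass candlestick, 84 mm across its foot, 145 tall.
- polish: Bystander: squat jar, 64 mm across, 70 tall.
- spacer: Bystander: plain parallel block of the same dark wood as the wedge, 160 x 24 x 50 mm, in the other slot of the rack. Origin: centre of its underside, x along its length.
Mind the look-alikes: they are no part of the job. What is shaped like the wedge but blue or yellow is not meant.

How it is judged:
On the way, in this order (a step that is already met when the one before it is completed fails the run):
1. wedge put down upright and let go, over 90 mm clear of the rack, not yet in the gap (tip under 30 mm in) (horizontal distance between wedge and rack above 0.09 m and contact force between the fingers and wedge below 0.05 N and linear speed of wedge below 0.02 m/s and angle between wedge's own z axis and vertical below 0.1 rad and height (world z) of wedge below 0.02 m and (x of wedge_tip in the frame of frame below 0.025 m or y of wedge_tip in the frame of frame below -0.07 m)), for 0.15 s.
2. it is taken again by the tail (gripper within 45 mm of the tail point, fingers on the wedge) (contact force between the fingers and wedge above 1 N and distance between the grasp point and wedge_tail below 0.045 m), for 0.1 s.
At the end, for the whole second after the job is handed in: Wedge thin end first in the gap, on the frame floor, within 0.08 rad of the frame's length, tip 35 to 120 mm inside the mouth, let go, at rest, still pressing over 3 N on blank 4 and batten; fence pushed back over 1.2 mm; blanks on the floor, level to 0.06 rad (z of wedge in the frame of frame between 0.008 and 0.018 m and angle between wedge's own z axis and vertical below 0.08 rad and angle between the x axis of wedge and the x axis of frame, either way round below 0.08 rad and x of wedge_tip in the frame of frame between 0.03 and 0.115 m and contact force between wedge and bar4 above 3 N and contact force between wedge and batten above 3 N and value of joint fence above 0.0012 m and angle between each of bar1, bar2, bar3, bar4's own z axis and vertical below 0.06 rad and z of each of bar1, bar2, bar3, bar4 in the frame of frame below 0.017 m and linear speed of wedge below 0.01 m/s and contact force between the fingers and wedge below 0.05 N); the robot touches nothing.
It fails at once if the parallel spacer or another bystander is shifted by more than 25 mm (distance of any of hammer, file, mug, bowl, candlestick, polish, spacer from where it was at the start of the episode above 0.025 m).
It also fails if it takes over 56 s, if anything falls off the work surface, if the arm or the gripper's body presses on something with over 40 N, if the wrist force passes 120 N, or if a joint passes its speed limit or range.

## Robot

A 6-joint arm with a two-finger parallel gripper is mounted at the origin on the work surface. World frame = base frame: x ahead of the robot, y to its left, z up, the work surface at z = 0. Lengths are in m, angles in rad, forces in N, time in s.
With the tool pointing down it reaches from about 0.3 to 0.775 m from the base axis. Payload 14.6 kg.
Tool frame: the origin (TCP) lies at the centre of the arm's flange, where the gripper is bolted on; the fingertips stand 199 mm ahead of it and the grasp point (between the pads) lies 180 mm ahead of it; z points along the fingers, y is the line along which they close (so a half turn about z gives the same grasp; the last joint's range is limited). The gripper opens to 94 mm and grips with 3 to 60 N. Pads are 16 mm wide; open, the fingers measure 119 mm over their backs; the gripper's body (75 mm by 177 mm) begins 78 mm behind the grasp point.
Start: joints at [-1.382, 0.3, 1.521, -0, 1.321, -0.067], TCP at [0.139, -0.532, 0.405] pointing down, gripper open.
Joint ranges: [-3.03, 3.03], [-0.79, 2.21], [0.23, 2.52], [-1.04, 4.18], [0, 3.07], [-2.55, 2.55]. Speed limits (rad/s): [2.22, 2.22, 2.57, 3.14, 3.14, 3.14].

## Interface

Orientations are given as [roll, pitch, yaw] about the fixed x, y, z axes, in that order (R = Rz(yaw) Ry(pitch) Rx(roll)).
In Python, from station import ctrl gives the robot as it stands. The module is installed in compiled form; this text tells all that it offers.
- The arm moves only by the tool servo_tool, never from a script. Its argument "motion" is a list of rows, each a list of 5 numbers: the closure, from 0 (fully open) to 1 (shut), then the shift along the world's x, y, z in cm, then the turn about the world's z in degrees. A call has 1 to 20 rows; each row is the pose to reach, as a shift and turn from the pose commanded when the call began; what a row does not reach only later rows make up. A row lasts 1/8 s, in which the tool goes at most 62.5 mm and 10.7 degrees, less where a joint would pass 70% of its speed; a pose out of reach is approached as far as the arm can. A call with a gripper value outside its range is refused whole. The fingers move at their own pace and stop on an object; "squeeze" is the grip in N (left out, the last holds). Time passes only in rows, so rows that repeat a pose let the fingers close. It gives the time, the measured TCP pose, the force, the opening and the grip force at its end, in the units of the state.
- ctrl.get_obs(): the state, without advancing time (a new reading comes with each control period).
- ctrl.camera(name): name is "side" or "top" or "wrist"; returns a dict with "image" (384x512x3 uint8, red, green, blue), "fx", "fy", "cx", "cy" (pixels), "dist" ([k1, k2, p1, p2, k3] as OpenCV has them; the pictures are not rectified), "camera_from_world" (4x4, takes a point from world to camera coordinates); the wrist camera has in their place "hand_eye" (4x4, takes a point from camera to tool coordinates, whose origin is the TCP and whose axes are the flange's). Camera axes: x right, y up, looking along -z (the intrinsics and any distortion apply to the point x, -y, -z); pixel columns grow to the right and rows downward; lengths in m; the calibration is good to about 2 mm. A picture is of the moment at which its call begins: read the wrist's pose just before it. There is no depth.
- ctrl.hand_in(): hands the job in; it is judged then, once.
The state is a dict: "time_s": time; "qpos": joint angles; "joint_vel": joint speeds; "tau": joint torques, N m; "ee_pos": TCP position; "eef_rot": TCP orientation; "force": force on the tool from outside, world axes, zero at the start; "moment": the same for the moment, N m; "grip_width": finger opening in m; "grip_force": force on a finger pad.
Only numpy, scipy, OpenCV 4.12 (cv2) and the standard library are available. Lean on these libraries where they do the work, as an engineer would, in place of code of your own. Each camera call takes 0.05 s, during which the arm holds its last target. There are 200 camera calls.

## Working session

There is one attempt and no reset: what is moved stays moved. The work goes in short steps, Python scripts to look and compute and a tool call to move; the robot and the scene stay as the last step left them, time stands still between calls to the robot, and variables do not carry over. Pictures are saved under pics/ and viewed, at most 11 in all, crops included, and the job is handed in when it is done.

Besides the shell and the picture viewer there is one more tool, called after "Request:" by a JSON object that holds its "name" and its "arguments". servo_tool: Moves the arm, as the interface text tells. Its arguments: {"type":"object","properties":{"motion":{"type":"array","items":{"type":"array","items":{"type":"number"}}},"squeeze":{"type":"number"}},"required":["motion"]}

```bash
mkdir -p pics; cat > h.py <<'E'
import numpy as np,cv2,json
from station import ctrl
from scipy.spatial.transform import Rotation as R
def snap(n,f):
    o=ctrl.get_obs(); c=ctrl.camera(n)
    if 'hand_eye' in c:
        T=np.eye(4);T[:3,:3]=R.from_euler('xyz',o['eef_rot']).as_matrix();T[:3,3]=o['ee_pos']
        W=T@np.array(c['hand_eye'])
    else: W=np.linalg.inv(np.array(c['camera_from_world']))
    d=dict(K=[[c['fx'],0,c['cx']],[0,c['fy'],c['cy']],[0,0,1]],dist=list(map(float,c['dist'])),W=W.tolist())
    json.dump(d,open(f'pics/{f}.json','w'));cv2.imwrite(f'pics/{f}.png',c['image'][:,:,::-1])
def ray(f,u,v):
    d=json.load(open(f'pics/{f}.json'));W=np.array(d['W'])
    p=cv2.undistortPoints(np.array([[[u,v]]],float),np.array(d['K']),np.array(d['dist']))[0,0]
    return W[:3,3],W[:3,:3]@np.array([p[0],-p[1],-1])
def onz(f,u,v,z):
    o,r=ray(f,u,v);return (o+r*(z-o[2])/r[2]).round(4)
def tri(*a):
    A=0;b=0
    for f,u,v in a:
        o,r=ray(f,u,v);r=r/np.linalg.norm(r);P=np.eye(3)-np.outer(r,r);A=A+P;b=b+P@o
    x=np.linalg.solve(A,b);return x.round(4)
def proj(f,p):
    d=json.load(open(f'pics/{f}.json'));W=np.linalg.inv(np.array(d['W']))
    q=W[:3,:3]@np.array(p)+W[:3,3];q=q*[1,-1,-1]
    return cv2.projectPoints(q.reshape(1,3),np.zeros(3),np.zeros(3),np.array(d['K']),np.array(d['dist']))[0].ravel().round(1)
def crop(f,x0,y0,x1,y1,out,s=4):
    i=cv2.imread(f'pics/{f}.png')[y0:y1,x0:x1];cv2.imwrite(f'pics/{out}.png',cv2.resize(i,None,fx=s,fy=s,interpolation=cv2.INTER_CUBIC))
E
python3 - <<'E'
from h import *
for n in('side','top','wrist'):snap(n,n+'0')
a=cv2.imread('pics/side0.png');b=cv2.imread('pics/top0.png')
print(ctrl.get_obs())
for n in('side0','top0'):print(n,json.load(open(f'pics/{n}.json'))['W'])
cv2.imwrite('pics/t0.png',cv2.resize(b,(800,600),interpolation=cv2.INTER_CUBIC))
cv2.imwrite('pics/s0.png',cv2.resize(a,(800,600),interpolation=cv2.INTER_CUBIC))
E
```

```text
{'time_s': 0.15, 'qpos': array([-1.38159392e+00,  3.00325598e-01,  1.52140126e+00, -3.76148537e-05,
        1.32070884e+00, -6.66143247e-02]), 'joint_vel': array([-0.00100499, -0.00095383, -0.0016263 ,  0.00031678, -0.00193708,
        0.00028192]), 'tau': array([ 1.62796008e-03, -5.31960690e+01, -3.52822530e+01,  7.08294008e-02,
        2.35950138e-02, -5.49380513e-05]), 'ee_pos': array([ 0.13915281, -0.53208484,  0.40424215]), 'eef_rot': array([-3.14074905e+00, -1.97615336e-05,  2.55826044e-01]), 'force': array([0.86566288, 0.76562292, 0.78887215]), 'moment': array([-0.00658202,  0.02363087,  0.03849683]), 'grip_force': 0.0, 'grip_width': 0.09408011753118621}
side0 [[-0.9943260714515347, 0.06311667984611724, -0.08562679695609417, 0.4245110781518789], [-0.1053715810477143, -0.6947152496017376, 0.711524807633789, 0.8879482972507713], [-0.014577158133958238, 0.7165102976901295, 0.6974241892598358, 0.9085014378867546], [0.0, 0.0, 0.0, 1.0]]
top0 [[-0.013789843122491804, 0.9960148956801019, -0.08811451531962554, 0.43625663519561764], [-0.9998030148005171, -0.012476733191721436, 0.015435761227068632, 0.04058020152885122], [0.014274866810360878, 0.08831001479004545, 0.9959907476805838, 1.1588567837120731], [0.0, 0.0, 0.0, 1.0]]
```

View pics/t0.png

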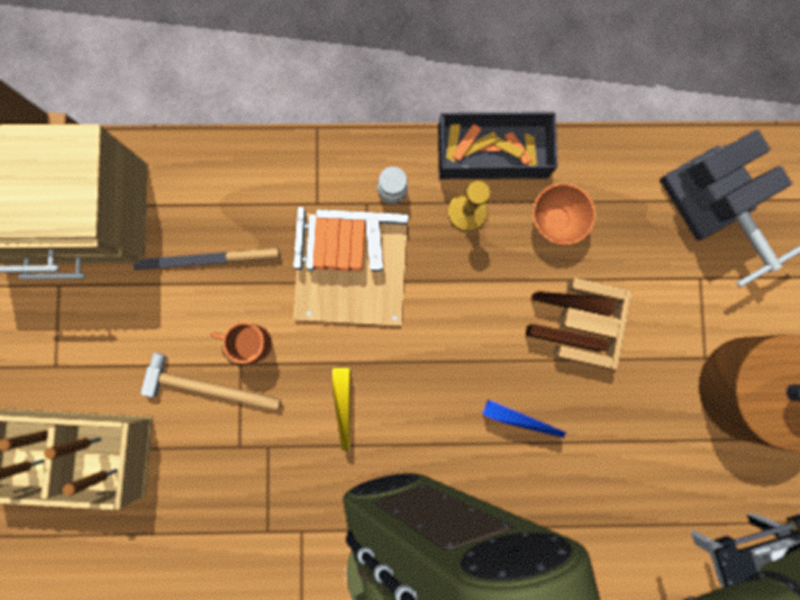

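View pics/s0.png

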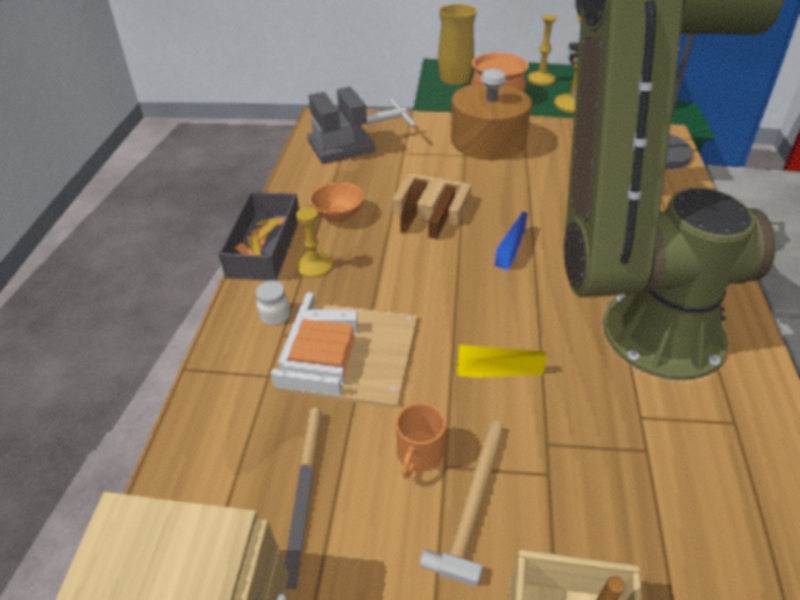

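Top view (800x600): the frame is at (350,267), with its fence on the left, which is world +y. The rack is at (595,325) and its slots open to the left. Two dark blocks could be the wedge: one at (575,302) and one at (570,338). The yellow piece (342,408) and the blue piece (523,418) are decoys. I'll measure, then go over the rack with the wrist camera.

```bash
python3 - <<'E'
from h import *
k=.64
for n,u,v,z in [('rackUL',575,280,.045),('rackUR',630,290,.045),('rackLR',615,368,.045),('rackLL',560,358,.045),('A tip',533,297,.05),('B tip',527,330,.05),('fr BL',295,322,.012),('fr BR',401,326,.012),('fr UL',300,208,.04),('fr UR',408,218,.04),('batten mouth',377,270,.05),('bar4 mouth',363,270,.057)]:
  print(n,onz('top0',u*k,v*k,z))
crop('top0',325,165,415,245,'tc',6);crop('side0',240,100,310,160,'sc',6)
a=cv2.imread('pics/tc.png');b=cv2.imread('pics/sc.png');c=np.zeros((480,970,3),np.uint8);c[:,:540]=a;c[:360,540:960]=b
cv2.imwrite('pics/c1.png',cv2.resize(c,(800,396)))
E
```

```text
rackUL [ 0.5893 -0.3535  0.045 ]
rackUR [ 0.5671 -0.4668  0.045 ]
rackLR [ 0.4075 -0.4276  0.045 ]
rackLL [ 0.4293 -0.3158  0.045 ]
A tip [ 0.5545 -0.2637  0.05  ]
B tip [ 0.4871 -0.249   0.05  ]
fr BL [0.512  0.2286 0.012 ]
fr BR [0.5007 0.0065 0.012 ]
fr UL [0.748  0.2141 0.04  ]
fr UR [ 0.7245 -0.0107  0.04  ]
batten mouth [0.614 0.055 0.05 ]
bar4 mouth [0.6132 0.0834 0.057 ]
```

View pics/c1.png

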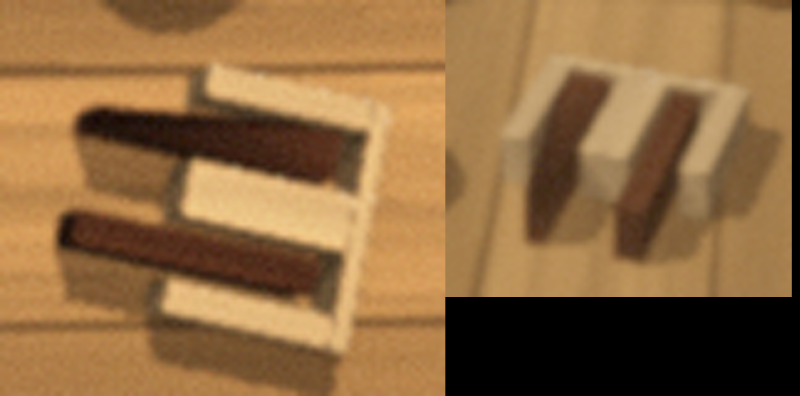

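Of the two candidates, A at 800x600 (575,302), the far slot, tapers towards its outer end, so it is the wedge. B at (570,338) has parallel sides, so it is the spacer. In the crop, A's lower side runs parallel to the slot (the straight +y face) and its upper side slopes. I'll move over the wedge for a wrist view.

Request:
{"name": "servo_tool", "arguments": {"motion": [[0, 4, 3, 0, 7], [0, 9, 6, 0, 15], [0, 14, 9, 0, 23], [0, 19, 12, 0, 31], [0, 24, 15, 0, 39], [0, 29, 18, 0, 47], [0, 33, 21, 0, 55], [0, 37, 23, 0, 63], [0, 40, 24, 0, 65], [0, 40, 24, 0, 65], [0, 40, 24, 0, 65], [0, 40, 24, 0, 65]]}}

```text
time_s: 1.65
ee_pos: [0.5384, -0.2927, 0.4048]
eef_rot: [3.142, 0.0, 1.389]
force: [-0.1, 0.3, 0.3]
grip_width: 0.094
grip_force: 0.0
```

```bash
python3 - <<'E'
from h import *
snap('wrist','w1');snap('top','top1')
print(np.array(json.load(open('pics/w1.json'))['W']).round(3))
cv2.imwrite('pics/w1b.png',cv2.resize(cv2.imread('pics/w1.png'),(800,600),interpolation=cv2.INTER_CUBIC))
for p in [(.5545,-.2637,.05),(.487,-.249,.05),(.5893,-.3535,.045)]:print(proj('w1',p))
E
```

```text
[[ 0.984  0.174  0.05   0.553]
 [-0.181  0.945  0.272 -0.214]
 [-0.    -0.277  0.961  0.385]
 [ 0.     0.     0.     1.   ]]
[264.3 146.5]
[199.1 144.3]
[307.5 217.2]
```

View pics/w1b.png

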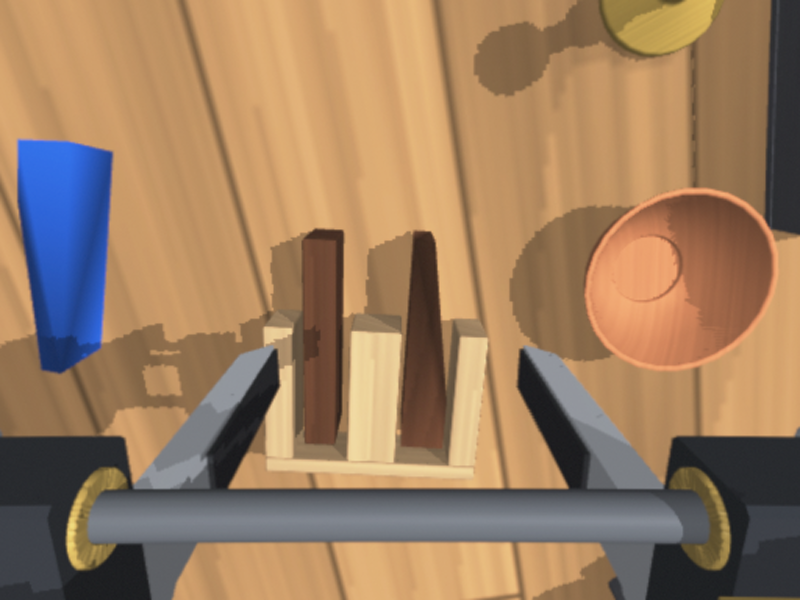

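The wrist view confirms it: the wedge is at (424,340), with its tip top edge at (413-433,232) and its tail top at (402-445,447). The spacer is at (323,340).

```bash
python3 - <<'E'
from h import *
k=.64
P=[onz('w1',u*k,v*k,.05) for u,v in [(413,232),(433,232),(402,446),(445,448)]]
print(P, np.linalg.norm(P[0]-P[1]),np.linalg.norm(P[2]-P[3]),np.linalg.norm((P[0]+P[1]-P[2]-P[3])/2))
m=lambda a,b:np.degrees(np.arctan2(*(a-b)[[1,0]]))
print(m(P[0],P[2]),m(P[1],P[3]))
Q=[onz('w1',u*k,v*k,.045) for u,v in [(268,460),(474,470),(267,322),(487,333),(350,328),(400,331),(348,461),(396,461)]]
print(Q,m(Q[2],Q[0]),m(Q[4],Q[6]),m(Q[5],Q[7]),m(Q[1],Q[0])+90)
# height of tip top centre via top view (c1 crop px (78..,118)): crop scale 6*800/970
s=6*800/970
for (u,v) in [(80,115),(80,135)]:
  t=('top0',325+u/s,165+v/s);print(tri(t,('w1',423*k,232*k)))
print(proj('top0',(P[0]+P[1])/2),325+80/s,165+118/s)
E
```

```text
[array([ 0.5542, -0.2658,  0.05  ]), array([ 0.5676, -0.2683,  0.05  ]), array([ 0.5172, -0.4276,  0.05  ]), array([ 0.5496, -0.4353,  0.05  ])] 0.013631214179228465 0.03330240231574893 0.1666841624150297
77.11922944095949 83.84815662071443
[array([ 0.4105, -0.4239,  0.045 ]), array([ 0.5691, -0.4624,  0.045 ]), array([ 0.4386, -0.3121,  0.045 ]), array([ 0.5947, -0.3494,  0.045 ]), array([ 0.4969, -0.3275,  0.045 ]), array([ 0.5323, -0.3364,  0.045 ]), array([ 0.4723, -0.4363,  0.045 ]), array([ 0.5096, -0.4432,  0.045 ])] 75.89142863506726 77.25948189483339 78.00053422304659 76.35542911388649
[ 0.5619 -0.2695  0.0321]
[ 0.5588 -0.2818 -0.026 ]
[342.1 188.1] 341.1666666666667 188.84583333333333
```

Request:
{"name": "servo_tool", "arguments": {"motion": [[0.5, 1.0, -0.2, 0, 1], [0.5, 1.8, -0.4, -5, 2], [0.5, 1.8, -0.4, -10, 2], [0.5, 1.8, -0.4, -14, 2], [0.5, 1.8, -0.4, -17, 2], [0.5, 1.8, -0.4, -19, 2], [0.5, 1.8, -0.4, -19.5, 2], [0.5, 1.8, -0.4, -19.5, 2], [0.5, 1.8, -0.4, -19.5, 2]], "squeeze": 40}}

```text
time_s: 2.88
ee_pos: [0.5574, -0.2963, 0.2109]
eef_rot: [3.14, 0.001, 1.425]
force: [0.5, 0.4, 0.1]
grip_width: 0.0473
grip_force: 0.0
```

Request:
{"name": "servo_tool", "arguments": {"motion": [[1, 0, 0, 0, 0], [1, 0, 0, 0, 0], [1, 0, 0, 0, 0], [1, 0, 0, 0, 0], [1, 0, 0, 0, 0]], "squeeze": 40}}

```text
time_s: 3.5
ee_pos: [0.5572, -0.2961, 0.2098]
eef_rot: [3.141, 0.0, 1.425]
force: [0.1, 0.4, 1.5]
grip_width: 0.0175
grip_force: 39.9
```

```bash
python3 - <<'E'
from h import *
snap('wrist','w2')
k=.64
for n,u,v,z in [('yellow',332,370,.05),('',350,370,.05),('',347,450,.05),('blue',486,405,.05),('',565,435,.05),('candle',467,212,0.),('mug',246,343,.085)]:
  print(n,onz('top0',u*k,v*k,z))
E
```

```text
yellow [0.4117 0.1479 0.05  ]
 [0.4112 0.1117 0.05  ]
 [0.2531 0.1187 0.05  ]
blue [ 0.3374 -0.1609  0.05  ]
 [ 0.2755 -0.318   0.05  ]
candle [ 0.7467 -0.1407  0.    ]
mug [0.4673 0.312  0.085 ]
```

Request:
{"name": "servo_tool", "arguments": {"motion": [[1, 0.2, 1, 0, 0], [1, 0.5, 2.2, 0, 0], [1, 0.9, 3.9, 0, 0], [1, 1.35, 5.8, 0, 0], [1, 1.8, 7.8, 0, 0], [1, 2.25, 9.7, 0, 0], [1, 2.6, 11.2, 0, 0], [1, 2.8, 12, 0, 0], [1, 2.8, 12, 0, 0], [1, 2.8, 12, 0, 0]]}}

```text
time_s: 4.8
ee_pos: [0.5852, -0.1762, 0.2098]
eef_rot: [3.141, -0.001, 1.425]
force: [0.6, 2.3, 5.4]
grip_width: 0.0177
grip_force: 39.9
```

```bash
python3 - <<'E'
from h import *
snap('wrist','w3');snap('side','s3');snap('top','t3')
a=cv2.imread('pics/side0.png');b=cv2.imread('pics/s3.png');w=cv2.imread('pics/w3.png')
c=np.zeros((384,800,3),np.uint8);c[:,:512]=w;c[:288,512:800]=cv2.resize(b[90:234,200:344],(288,288))
cv2.imwrite('pics/c3.png',c)
E
```

```text
(no output)
```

View pics/c3.png

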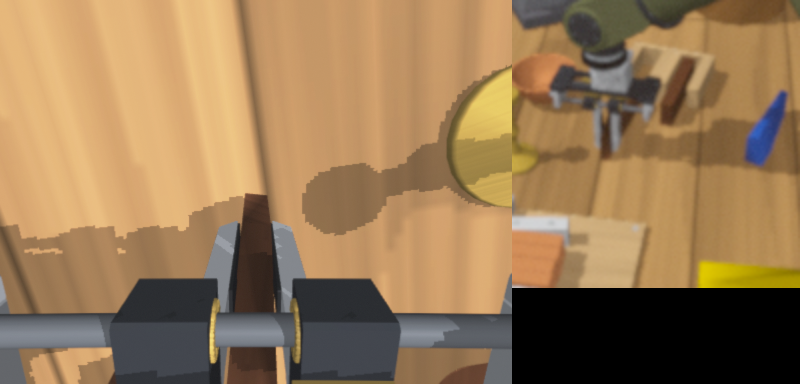

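Request:
{"name": "servo_tool", "arguments": {"motion": [[1, 0, 0, 1, 0], [1, -0.3, 2, 2, 0], [1, -0.6, 5, 2, 0], [1, -1, 8, 2, 0], [1, -1.5, 10, 2, 0], [1, -2.5, 11, 2, -8], [1, -4, 11.4, 2, -16], [1, -5.5, 11.4, 2, -24], [1, -7, 11.4, 2, -32], [1, -8.5, 11.4, 2, -40], [1, -10, 11.4, 2, -48], [1, -11, 11.4, 2, -56], [1, -11.5, 11.4, 2, -64], [1, -11.5, 11.4, 2, -72], [1, -11.5, 11.4, 2, -78], [1, -11.5, 11.4, 2, -81], [1, -11.5, 11.4, 1, -81], [1, -11.5, 11.4, 0.3, -81], [1, -11.5, 11.4, 0, -81], [1, -11.5, 11.4, 0, -81]]}}

```text
time_s: 7.45
ee_pos: [0.4702, -0.0621, 0.2096]
eef_rot: [-3.142, 0.0, 0.012]
force: [-2.1, 1.2, 1.4]
grip_width: 0.0181
grip_force: 39.8
```

Request:
{"name": "servo_tool", "arguments": {"motion": [[0.5, 0, 0, 0, 0], [0.5, 0, 0, 0, 0], [0.5, 0, 0, 0, 0], [0.5, 0, 0, 0, 0], [0.5, 0, 2, 0, 0], [0.5, 0, 0, 4, 0], [0.4, 0, 0, 8, 0], [0.4, -6, 0, 12, 0], [0.4, -12, 0, 17, 0], [0.4, -14, 0, 19, 0], [0.4, -14, 0, 19, 0], [0.4, -14, 0, 19, 0]]}}

```text
time_s: 8.95
ee_pos: [0.3304, -0.0621, 0.3992]
eef_rot: [-3.142, -0.0, 0.011]
force: [1.4, 0.1, -0.4]
grip_width: 0.0564
grip_force: 0.0
```

```bash
python3 - <<'E'
from h import *
snap('wrist','w4');snap('top','t4');snap('side','s4')
a=cv2.imread('pics/t4.png')[110:270,170:400]
b=cv2.imread('pics/w4.png')
c=np.zeros((600,800,3),np.uint8);c[:216,:288]=cv2.resize(b,(288,216));c[218:,:]=cv2.resize(a,(549,382),interpolation=cv2.INTER_CUBIC)[:, :800] if 0 else 0
c=np.zeros((384,800,3),np.uint8);c[:,:512]=b;c[:200,512:800]=cv2.resize(a,(288,200))
d=cv2.imread('pics/s4.png')[150:276,150:350];c[202:383,512:800]=cv2.resize(d,(288,181))
cv2.imwrite('pics/c4.png',c);print(ctrl.get_obs()['ee_pos'])
E
```

```text
[ 0.33082065 -0.06214804  0.39855147]
```

View pics/c4.png

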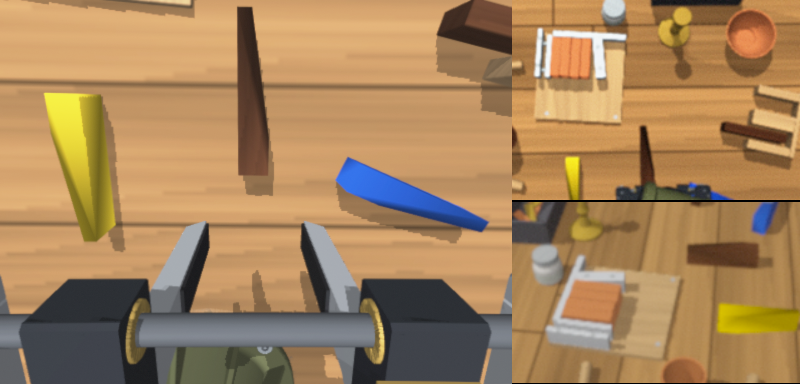

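Wedge stands upright, free, in front of the frame: wrist (512x384) tip top (238-252,7), tail top (239-269,176). Measuring.

```bash
python3 - <<'E'
from h import *
P=[onz('w4',u,v,.05) for u,v in [(238,7),(252,7),(239,176),(269,176)]]
print(P,[np.linalg.norm(P[i]-P[j]) for i,j in((0,1),(2,3),(0,2))])
m=lambda a,b:np.degrees(np.arctan2(*(a-b)[[1,0]]))
print(m(P[0],P[2]),m(P[1],P[3]))
# top view: tip centre in crop (644,127)
s=288/230
t=('t4',170+(644-512)/s,110+127/(200/160));print(t,tri(t,('w4',245,7)),proj('t4',(P[0]+P[1])/2))
E
```

```text
[array([ 0.4919, -0.0452,  0.05  ]), array([ 0.4921, -0.0582,  0.05  ]), array([ 0.3313, -0.0457,  0.05  ]), array([ 0.3317, -0.0779,  0.05  ])] [np.float64(0.01300153837051601), np.float64(0.032202484376209234), np.float64(0.16060077832937175)]
0.17837980820502344 7.001884922344011
('t4', 275.41666666666663, 211.6) [ 0.4881 -0.0514  0.064 ] [275.3 210.5]
```

Request:
{"name": "servo_tool", "arguments": {"motion": [[0.4, 5, 2, 0, 0], [0.4, 10, 4, 0, 0], [0.4, 15, 6, 0, 0], [0.4, 19, 7, 0, 0], [0.4, 22, 8, 0, 0], [0.4, 22, 8, 0, 0], [0.4, 22, 8, 0, 0]]}}

```text
time_s: 9.98
ee_pos: [0.55, 0.0179, 0.3985]
eef_rot: [-3.142, 0.002, 0.012]
force: [0.6, -0.3, 1.4]
grip_width: 0.0559
grip_force: 0.0
```

```bash
python3 - <<'E'
from h import *
snap('wrist','w5')
E
```

Request:
{"name": "servo_tool", "arguments": {"motion": [[0.4, 0, 4, 0, 0], [0.4, 0, 9, 0, 0], [0.4, 0, 9, 0, 0], [0.4, 0, 9, 0, 0]]}}

```text
time_s: 10.52
ee_pos: [0.5498, 0.1073, 0.3998]
eef_rot: [3.141, -0.0, 0.011]
force: [-0.1, -0.4, -0.7]
grip_width: 0.0566
grip_force: 0.0
```

```bash
python3 - <<'E'
from h import *
snap('wrist','w6')
a=cv2.imread('pics/w5.png');b=cv2.imread('pics/w6.png')
c=np.zeros((560,800,3),np.uint8)
# left: w5 region scaled 1.5625 ; use 400 wide halves cropped
cv2.imwrite('pics/c5.png',cv2.resize(a,(800,600),interpolation=cv2.INTER_CUBIC));cv2.imwrite('pics/c6.png',cv2.resize(b,(800,600),interpolation=cv2.INTER_CUBIC))
E
```

```text
(no output)
```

View pics/c5.png

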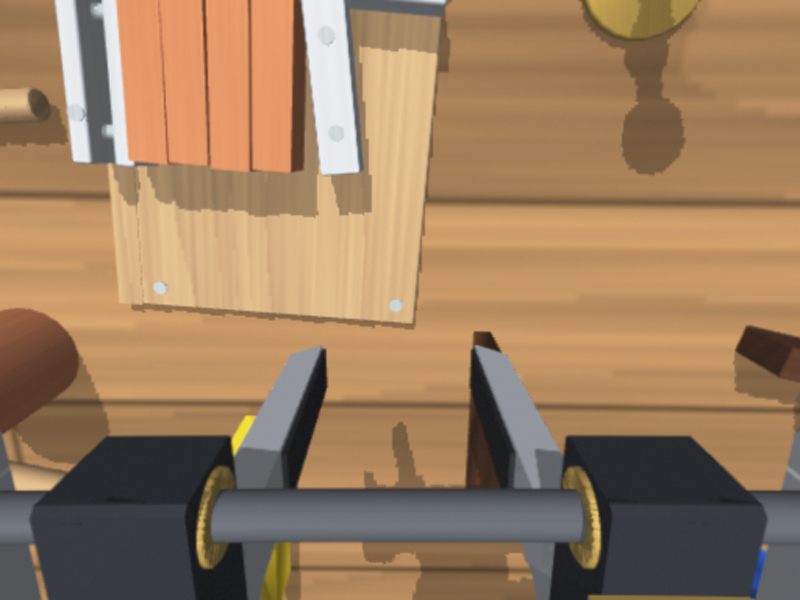

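View pics/c6.png

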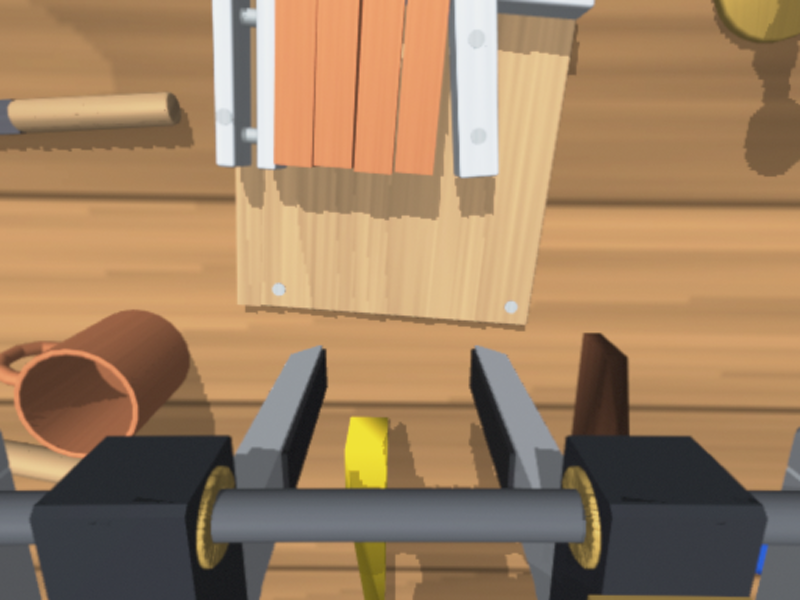

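w5: batten mouth corner (321,174), blank 4 mouth corner (293,171), board front corners (121,303) and (413,327). w6: the same points at (459,178), (433,175), (237,304) and (525,328). The bars stand level with thin gaps between them.

```bash
python3 - <<'E'
from h import *
k=.64
T=lambda a,b:tri(('w5',a[0]*k,a[1]*k),('w6',b[0]*k,b[1]*k))
m=lambda a,b:np.degrees(np.arctan2(*(a-b)[[1,0]]))
bm=T((321,174),(459,178));bo=T((360,171),(497,175));b4=T((293,171),(433,175));b4l=T((251,169),(395,173));b1=T((130,161),(275,165))
L=T((121,303),(237,304));Rr=T((413,327),(525,328))
print('bm',bm,bo,'b4',b4,b4l,b1,'board',L,Rr,np.linalg.norm(L-Rr),'yaw',m(L,Rr)-90)
for f,q in(('w5',[(321,174),(302,0),(293,171),(297,0),(413,327),(437,45)]),('w6',[(459,178),(453,0),(433,175),(449,0),(525,328),(571,45)])):
  z=[.052,.052,.057,.057,.012,.012]
  p=[onz(f,u*k,v*k,zz) for (u,v),zz in zip(q,z)];print(f,p,'batten',m(p[1],p[0]),'bar4',m(p[3],p[2]),'board side',m(p[5],p[4]))
fx=np.array
yaw=np.radians(-4.4)
E
```

```text
bm [0.6165 0.068  0.05  ] [0.6185 0.043  0.0476] b4 [0.6183 0.0852 0.0537] [0.6195 0.1095 0.0615] [0.6231 0.185  0.0582] board [0.5154 0.2329 0.0082] [0.498  0.0049 0.008 ] 0.22866307091439142 yaw -4.364113421476787
w5 [array([0.617 , 0.0677, 0.052 ]), array([0.715 , 0.0754, 0.052 ]), array([0.6188, 0.0845, 0.057 ]), array([0.7137, 0.0774, 0.057 ]), array([0.4992, 0.0051, 0.012 ]), array([ 0.7   , -0.0069,  0.012 ])] batten 4.492581479915314 bar4 -4.278646676156251 board side -3.4199830948611134
w6 [array([0.6161, 0.0682, 0.052 ]), array([0.7171, 0.0766, 0.052 ]), array([0.618 , 0.0854, 0.057 ]), array([0.7158, 0.0794, 0.057 ]), array([0.4997, 0.006 , 0.012 ]), array([ 0.7016, -0.0076,  0.012 ])] batten 4.754252018651426 bar4 -3.5106784302673013 board side -3.853626827277175
```

Frame yaw is about -3.9°. The mouth lies between (0.617,0.068) and (0.618,0.085), so about 17 mm wide. Heights came out at 50, 54 and 8 mm, which fits. Next I take the tail at (0.3515,-0.062).

Request:
{"name": "servo_tool", "arguments": {"motion": [[0.4, -5, -4.2, 0, 0], [0.4, -10, -8.5, 0, 0], [0.4, -15, -12.7, 0, 0], [0.4, -18.8, -16, 0, 0], [0.4, -19.8, -16.9, -4, 0], [0.4, -19.8, -16.9, -9, 0], [0.4, -19.8, -16.9, -14, 0], [0.4, -19.8, -16.9, -17.5, 0], [0.4, -19.8, -16.9, -19, 0], [0.4, -19.8, -16.9, -19, 0], [0.4, -19.8, -16.9, -19, 0], [1, -19.8, -16.9, -19, 0], [1, -19.8, -16.9, -19, 0], [1, -19.8, -16.9, -19, 0], [1, -19.8, -16.9, -19, 0], [1, -19.8, -16.9, -19, 0]], "squeeze": 50}}

```text
time_s: 12.58
ee_pos: [0.3522, -0.0611, 0.2099]
eef_rot: [3.141, -0.0, 0.012]
force: [-2.7, 0.9, 6.5]
grip_width: 0.0318
grip_force: 50.0
```

Request:
{"name": "servo_tool", "arguments": {"motion": [[1, 0, 0, 1.5, 0], [1, 1, 0, 2.8, 0], [1, 4, 1, 2.8, -1], [1, 7, 3, 2.8, -2], [1, 8.5, 6, 2.8, -3.5], [1, 8.5, 9, 2.8, -4.6], [1, 8.5, 12, 2.8, -4.6], [1, 8.5, 13.8, 2.8, -4.6], [1, 8.5, 13.8, 2, -4.6], [1, 8.5, 13.8, 1.5, -4.6], [1, 8.5, 13.8, 1.3, -4.6], [1, 8.5, 13.8, 1.3, -4.6]]}}

```text
time_s: 14.08
ee_pos: [0.4372, 0.0765, 0.2225]
eef_rot: [3.142, 0.0, -0.07]
force: [-0.5, 0.2, -2.3]
grip_width: 0.0316
grip_force: 50.0
```

```bash
python3 - <<'E'
from h import *
snap('wrist','w7');snap('side','s7')
b=cv2.imread('pics/s7.png')[180:270,170:290]
c=np.zeros((384,800,3),np.uint8);c[:,:512]=cv2.imread('pics/w7.png');c[:216,512:800]=cv2.resize(b,(288,216),interpolation=cv2.INTER_CUBIC);cv2.imwrite('pics/c7.png',c)
E
```

```text
(no output)
```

View pics/c7.png

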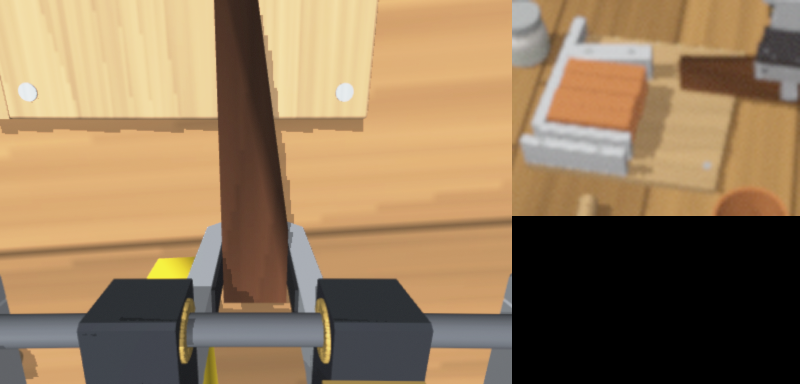

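```bash
python3 - <<'E'
from h import *
P=[onz('w7',u,v,.0625) for u,v in [(215.5,1),(224,302),(288,302)]]
print(P,np.degrees(np.arctan2(*(P[0]-P[1])[[1,0]])),np.linalg.norm(P[1]-P[2]))
# straight-face mouth reach: extrapolate to x=.617
d=P[0]-P[1];print((P[1]+d*(.617-P[1][0])/d[0]))
E
```

```text
[array([0.5555, 0.0832, 0.0625]), array([0.4187, 0.0931, 0.0625]), array([0.4165, 0.0603, 0.0625])] -4.139189255726202 0.03287369769283645
[0.617      0.07874934 0.0625    ]
```

Request:
{"name": "servo_tool", "arguments": {"motion": [[1, 1, 0.1, 0, 0], [1, 2, 0.15, 0, 0], [1, 3, 0.15, 0, 0], [1, 3.5, 0.15, 0, 0], [1, 4, 0.15, 0, 0], [1, 4.3, 0.17, 0, 0], [1, 4.6, 0.2, 0, 0], [1, 4.8, 0.22, 0, 0], [1, 4.8, 0.22, 0, 0]]}}

```text
time_s: 15.3
ee_pos: [0.4852, 0.0791, 0.2226]
eef_rot: [-3.142, -0.0, -0.069]
force: [-0.0, 0.4, -2.2]
grip_width: 0.0316
grip_force: 50.0
```

```bash
python3 - <<'E'
from h import *
snap('wrist','w8');snap('side','s8')
c=np.zeros((600,800,3),np.uint8);c[:300]=cv2.resize(cv2.imread('pics/w8.png')[0:150,60:460],(800,300),interpolation=cv2.INTER_CUBIC)
c[300:]=cv2.resize(cv2.imread('pics/s8.png')[190:265,170:370],(800,300),interpolation=cv2.INTER_CUBIC);cv2.imwrite('pics/c8.png',c)
E
```

```text
(no output)
```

View pics/c8.png

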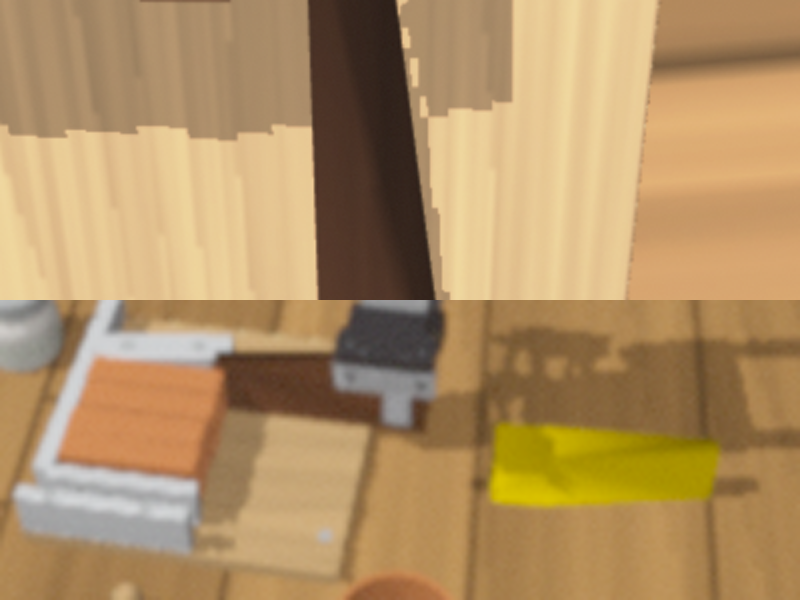

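Request:
{"name": "servo_tool", "arguments": {"motion": [[1, 0.4, 0.03, -0.07, 0], [1, 0.8, 0.06, -0.07, 0], [1, 1.2, 0.1, -0.07, 0], [1, 1.6, 0.13, -0.07, 0], [1, 2, 0.16, -0.07, 0], [1, 2.4, 0.19, -0.07, 0], [1, 2.8, 0.22, -0.07, 0], [1, 3.0, 0.24, -0.07, 0], [1, 3.0, 0.24, -0.07, 0]]}}

```text
time_s: 16.52
ee_pos: [0.5153, 0.0815, 0.222]
eef_rot: [-3.142, -0.0, -0.069]
force: [1.0, -0.9, -0.2]
grip_width: 0.0314
grip_force: 50.0
```

Request:
{"name": "servo_tool", "arguments": {"motion": [[1, 0.4, 0.03, 0, 0], [1, 0.8, 0.06, 0, 0], [1, 1.2, 0.1, 0, 0], [1, 1.5, 0.12, 0, 0], [1, 1.5, 0.12, 0, 0]]}}

```text
time_s: 17.15
ee_pos: [0.5305, 0.0826, 0.222]
eef_rot: [3.142, -0.001, -0.069]
force: [0.8, -3.6, 0.2]
grip_width: 0.0316
grip_force: 50.0
```

Request:
{"name": "servo_tool", "arguments": {"motion": [[1, 0.3, 0.024, 0, 0], [1, 0.6, 0.05, 0, 0], [1, 0.9, 0.07, 0, 0], [1, 1, 0.08, 0, 0], [1, 1, 0.08, 0, 0]]}}

```text
time_s: 17.77
ee_pos: [0.5402, 0.0831, 0.222]
eef_rot: [3.141, 0.0, -0.069]
force: [-2.9, -6.8, 3.4]
grip_width: 0.0314
grip_force: 50.1
```

Request:
{"name": "servo_tool", "arguments": {"motion": [[1, 0.3, 0, 0, 0], [1, 0.6, 0.02, 0, 0], [1, 0.9, 0.04, 0, 0], [1, 1, 0.04, 0, 0], [1, 1, 0.04, 0, 0]]}}

```text
time_s: 18.4
ee_pos: [0.5501, 0.0833, 0.222]
eef_rot: [3.14, 0.001, -0.069]
force: [-4.0, -9.9, 3.7]
grip_width: 0.0317
grip_force: 50.1
```

Request:
{"name": "servo_tool", "arguments": {"motion": [[1, 0.3, -0.02, 0, 0], [1, 0.6, -0.05, 0, 0], [1, 0.9, -0.07, 0, 0], [1, 1, -0.08, 0, 0], [1, 1, -0.08, 0, 0]]}}

```text
time_s: 19.02
ee_pos: [0.5597, 0.0829, 0.222]
eef_rot: [3.141, 0.002, -0.068]
force: [-10.9, -7.0, 7.8]
grip_width: 0.032
grip_force: 50.0
```

Request:
{"name": "servo_tool", "arguments": {"motion": [[1, 0.1, -0.04, 0, 0], [1, 0.2, -0.08, 0, 0], [1, 0.2, -0.08, 0, 0]]}}

```text
time_s: 19.4
ee_pos: [0.5614, 0.0827, 0.2219]
eef_rot: [3.142, 0.004, -0.068]
force: [-14.1, 0.0, 10.5]
grip_width: 0.0313
grip_force: 50.0
```

Request:
{"name": "servo_tool", "arguments": {"motion": [[1, 0.1, 0.0, 0, 0], [1, 0.2, 0.01, 0, 0], [1, 0.2, 0.01, 0, 0]]}}

```text
time_s: 19.77
ee_pos: [0.5633, 0.0828, 0.2219]
eef_rot: [3.142, 0.004, -0.068]
force: [-14.7, 0.7, 10.4]
grip_width: 0.0316
grip_force: 50.0
```

Request:
{"name": "servo_tool", "arguments": {"motion": [[1, 0.1, 0.01, 0.03, 0], [1, 0.3, 0.02, 0.05, 0], [1, 0.4, 0.03, 0.06, 0], [1, 0.4, 0.03, 0.06, 0]]}}

```text
time_s: 20.27
ee_pos: [0.5671, 0.0831, 0.2219]
eef_rot: [3.141, 0.005, -0.068]
force: [-15.9, -0.4, 6.3]
grip_width: 0.0314
grip_force: 50.0
```

Pushing at 16 N with the side load near zero. I'll let go, rise and check.

Request:
{"name": "servo_tool", "arguments": {"motion": [[0.9, 0, 0, 0, 0], [0.7, 0, 0, 0, 0], [0.4, 0, 0, 0, 0], [0.4, 0, 0, 0, 0], [0.4, 0, 0, 0, 0], [0.4, 0, 0, 3, 0], [0.4, 0, 0, 8, 0], [0.4, 0, 0, 14, 0], [0.4, -2, 1, 18, 0], [0.4, -2, 1, 18, 0], [0.4, -2, 1, 18, 0]]}}

```text
time_s: 21.65
ee_pos: [0.5482, 0.0926, 0.4016]
eef_rot: [3.141, 0.001, -0.069]
force: [-0.2, 0.3, -0.9]
grip_width: 0.0566
grip_force: 0.0
```

```bash
python3 - <<'E'
from h import *
snap('wrist','w9');cv2.imwrite('pics/c9.png',cv2.resize(cv2.imread('pics/w9.png')[:300],(800,469),interpolation=cv2.INTER_CUBIC))
E
```

```text
(no output)
```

View pics/c9.png

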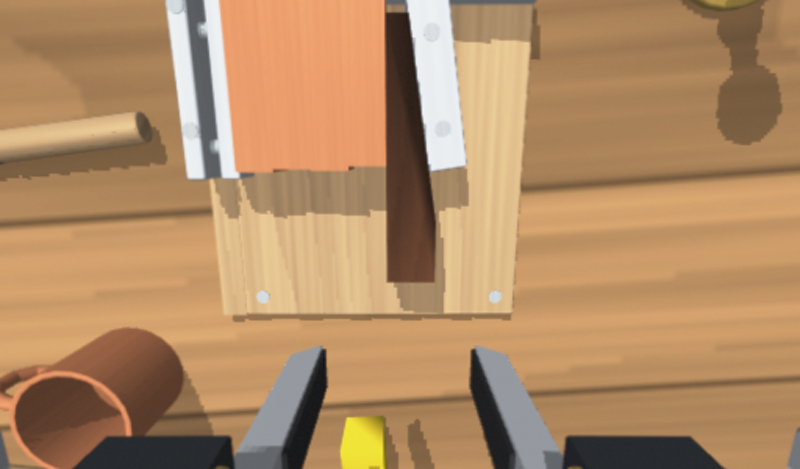

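The row is closed up and the wedge is upright in the gap, with its tail end at (387-434,282). One numeric check of the depth before handing in.

```bash
python3 - <<'E'
from h import *
k=.64
t=[onz('w9',u*k,282*k,.062) for u in(387,434)]
bm=onz('w9',429*k,171*k,.052);b4=onz('w9',387*k,166*k,.057);Rr=onz('w9',511*k,317*k,.012);L=onz('w9',226*k,315*k,.012)
a=np.radians(-3.9);ex=np.array([np.cos(a),np.sin(a),0]);ey=np.array([-ex[1],ex[0],0])
print(t,'tip depth',160-1000*(bm-t[0])@ex,'bar4 frame y',1000*(b4-Rr)@ey-110, 'board w',np.linalg.norm(L-Rr))
far=onz('w9',386*k,12*k,.062);print('yaw',np.degrees(np.arctan2(*(far-t[0])[[1,0]])))
E
```

```text
[array([0.5469, 0.0996, 0.062 ]), array([0.5448, 0.0683, 0.062 ])] tip depth 88.47085026150454 bar4 frame y -14.07144721174096 board w 0.22424531210261675
yaw -4.080520650884599
```

Blank 4 has moved about 8 mm, which is the 5 mm of slack plus about 3 mm of fence. The tip is 88 mm in and the yaw matches the frame. Handing in.

```bash
python3 -c "
from station import ctrl
print(ctrl.hand_in())"
```

```text
the job is handed in; nothing more can be done
None
```

I drove the wedge home and handed the job in: its tip is about 88 mm inside the gap, the row is closed and the fence is pushed back by an estimated 3 mm (not measured directly); the hand-in gave no verdict.

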